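# Refill and close the spare-battery box

### The job

Get the spare cells into the open black battery box and shut it: first turn the box's quarter-turn stud until its wing lines up with where the slot in the loose cover will come down, then pick the cover up by its fin and tip the two cells lying on it into the box. Set the cover on the box with the stud standing up through its slot, press it down against the sprung frame until the frame is fully down, and finish while still holding it pressed there; do not let go. Leave the headlamp, carabiner, tent peg, spork and mug where they lie.

Things in the scene. Friction and masses are not known exactly. Their poses are not given: they have to be found in the camera images.
- bin: Black plastic open-topped battery box fixed to the shelf, 210 (x) x 140 (y) x 95 mm high, walls 6 mm. Origin: centre of its underside, on the shelf; x along its long side with the stud at the +x end, z up. Above its walls floats an aluminium sprung frame (seat) of the same outline, 8 mm thick, its top 111 mm above the shelf when free.
- opening (a point): Centre of the opening through the free frame's top, at box x = -22 mm, height 111 mm; axes as the box. The opening is 134 mm (box x) by 108 mm (y); beyond it, from box x = +45 to +105 mm, the frame is a solid ledge through which the stud stands.
- seat (a joint): How far the sprung frame is pressed down (m): 0 free (top at 111 mm), 0.008 fully down (top at 103 mm). It moves straight down without tilting and springs back: about 4.5 N starts it, 13.5 N for 6 mm, 16.5 N at the stop, of which the cover's own weight gives about 3 N.
- stud (a joint): Angle (rad) of the quarter-turn stud about the vertical, positive anticlockwise from above. 0: its wing lies along the box's y axis, in line with the cover's slot; -1.57: along the box's x axis. Starts between -1.4 and -0.85; turns from -1.6 to 0.4 and stays where left (friction 0.06 Nm). The cover drops over it only within about 0.2 rad of 0.
- stud_top (a point): Centre of the top of the stud's wing, 133 mm above the shelf at box x = +75 mm, y = 0. The wing is an upright dark steel bar 30 mm long (its y), 10 mm thick (its x), standing 22 mm above the free frame; it does not go down with the frame.
- cover: Loose grey plastic cover used as a tray: plate 210 (x) x 140 (y) x 8 mm, about 0.3 kg, flat on the shelf. Origin: centre of its underside, z up, its slot at the +x end. It belongs on the frame with its origin over the box's and the same heading; its underside is then 111 mm above the shelf, 103 mm with the frame fully down.
- slot (a point): Centre of the slot's mouth in the cover's top face, at cover x = +75 mm, y = 0, 8 mm above the underside; axes as the cover. The slot goes right through, 18 mm (x) by 40 mm (y).
- pour_edge (a point): Middle of the cover's open edge (x = -105 mm), on its top face; axes as the cover. From here to x = -30 mm runs a channel for the cells, 76 mm wide inside, with side rims 11 mm high and a back wall 14 mm high, but along this edge only a 3 mm lip: the cells roll out over it when this edge is tipped down; 45 degrees is enough.
- fin (a point): Grip point in the cover's fin, 30 mm above the underside at cover x = +30 mm, y = 0; axes as the cover. The fin is an upright plate 32 mm long (x), 12 mm thick (y), from 8 to 48 mm above the underside. Cover and cells weigh about 0.43 kg, centred some 50 mm from here towards the open edge.
- cell_a: Steel battery cell, cylinder 26 mm diameter, 50 mm long along its y axis, about 65 g. Origin: its centre. Lies across the channel of the cover, nearer the open edge; rolls freely.
- cell_b: The same kind of cell, lying in the channel nearer the fin.
- headlamp: White headlamp without strap, 48 x 88 x 36 mm, lying loose; leave alone. Origin: centre of underside.
- carabiner: Red carabiner 108 x 62 x 10 mm, lying flat; leave alone. Origin: centre of underside.
- peg: Steel tent peg, 8 mm rod 185 mm long with a hooked end, lying; leave alone. Origin: middle.
- spork: Blue plastic spork 170 x 34 x 5 mm, lying; leave alone. Origin: 85 mm from the handle's end.
- mug: Steel mug 84 mm diameter, 85 mm high; leave alone. Origin: centre of underside.
Not all that is in view belongs to the job. Leave any blue look-alike of the cell_a alone.

How it is judged:
By the outcome, as a careful person would: the job done as asked, in the order asked, and still so for the second after the job is handed in, while the arm keeps its last pose, push and grip.
It also fails if it takes over 54 s, if anything falls off the work surface, if the arm or the gripper's body presses on something with over 40 N, if the wrist force passes 120 N, or if a joint passes its speed limit or range.

### The arm

A 7-joint arm with a two-finger parallel gripper is mounted at the origin on the work surface. World frame = base frame: x ahead of the robot, y to its left, z up, the work surface at z = 0. Lengths are in mm, angles in rad, forces in N, time in s.
With the tool pointing down it reaches from about 400 to 875 mm from the base axis. Payload 4.4 kg.
Tool frame: the origin (TCP) lies at the very end of the fingers, on their centre line; the grasp point (between the pads) lies 19 mm behind it; z points along the fingers, x is the direction in which the jaws open and shut, and the axes are right-handed (so a half turn about z gives the same grasp; the last joint's range is limited). The gripper opens to 85 mm and grips with 20 to 120 N. Pads are 22 mm wide; open, the fingers measure 114 mm over their backs; the gripper's body (76 mm by 85 mm) begins 54 mm behind the grasp point. The pads swing forward as they close: fully open they stand 13 mm farther back than shut.
Start: joints at [1.21, 0.628, 0.038, 1.517, -0.027, 0.996, -0.02], TCP at [188.884, -621.965, 231.313] pointing down, gripper open.
Joint ranges: [-3.06, 3.06], [-0.37, 2.12], [-1.25, 1.32], [0.18, 2.47], [-1.1, 4.24], [0.23, 1.98], [-2.94, 2.94]. Speed limits (rad/s): [2.57, 2.57, 3.14, 3.14, 3.14, 3.14, 3.14].

### API

Orientations are given as [roll, pitch, yaw] about the fixed x, y, z axes, in that order (R = Rz(yaw) Ry(pitch) Rx(roll)).
In Python, from cell import telemetry, get_image, get_calibration, ctrl gives the robot as it stands. The module is installed in compiled form; this text tells all that it offers.
- The arm moves only by the tool arm_command, never from a script. Its arguments are lists of equal length, an entry for each row: "rot": the turn, a rotation vector about the world's x, y, z in degrees, a list of three; "slide": the shift along the world's x, y, z in mm, a list of three; "gripper": the finger opening in mm, from 0 to 85.4. A call has 1 to 5 rows; each row shifts and turns the pose as measured when the row begins; what a row does not reach is not made up. A row lasts 1/12 s, in which the tool goes at most 41.7 mm and 7.16 degrees, less where a joint would pass 70% of its speed; a pose out of reach is approached as far as the arm can. A call with a gripper value outside its range is refused whole. The fingers move at their own pace and stop on an object; the grip force is fixed at half the most. Time passes only in rows, so rows that do not move let the fingers close. It gives the time, the measured TCP pose, the force and the opening at its end, in the units of the state.
- telemetry.read_state(): the state, without advancing time (a new reading comes with each control period).
- get_image(name): name is "scene" or "top"; returns (picture, depth): 480x640x3 uint8, red, green, blue; 480x640 float32, mm along the optical axis (not along the pixel's ray), 0 where there is no reading.
- get_calibration(name): a dict with "fx", "fy", "cx", "cy" (pixels), "xyz" and "attitude" of the camera in the world. Camera axes: x right, y up, looking along -z (the intrinsics and any distortion apply to the point x, -y, -z); pixel columns grow to the right and rows downward; lengths in mm; the calibration is good to about 2 mm. A picture is of the moment at which its call begins. get_calibration takes no time and is no camera call.
- ctrl.finish_job(): hands the job in, once; it reports no verdict.
The state is a dict: "clock": time; "qpos": joint angles; "qd": joint speeds; "tau": joint torques, N m; "eef_pos": TCP position; "tool_rot": TCP orientation; "force": force on the tool from outside, world axes, zero at the start; "torque": the same for the moment, N m; "width": finger opening in mm.
Only numpy, scipy, OpenCV 4.12 (cv2) and the standard library are available. Lean on these libraries where they do the work, as an engineer would, in place of code of your own. Each camera call takes 0.05 s, during which the arm holds its last target.

## Working session

There is one attempt and no reset: what is moved stays moved. The work goes in short steps, Python scripts to look and compute and a tool call to move; the robot and the scene stay as the last step left them, time stands still between calls to the robot, and variables do not carry over. Pictures are saved under pics/ and viewed, and the job is handed in when it is done.

Besides the shell and the picture viewer there is one more tool, called after ">>>" as a command line: name --argument value ..., lists and objects as JSON in quotes. arm_command: Moves the arm, as the interface text tells. Its arguments: {"type":"object","properties":{"rot":{"type":"array"},"slide":{"type":"array"},"gripper":{"type":"array"}},"required":["rot","slide","gripper"]}

```bash
mkdir -p pics; cat > h.py <<'E'
import numpy as np, cv2
from scipy.spatial.transform import Rotation as R
from cell import telemetry, get_image, get_calibration, ctrl
def save(n,img,s=1):
    if s!=1: img=cv2.resize(img,None,fx=s,fy=s,interpolation=cv2.INTER_CUBIC)
    cv2.imwrite('pics/'+n,img[:,:,::-1])
def cal(n):
    c=get_calibration(n); return c
def rot(a): 
    a=np.array(a,float); 
    return R.from_euler('xyz',a).as_matrix() if a.shape==(3,) else (R.from_quat(a).as_matrix() if a.shape==(4,) else a)
def cloud(n,d):
    c=cal(n); v,u=np.mgrid[0:480,0:640]
    p=np.stack([(u-c['cx'])/c['fx']*d,-(v-c['cy'])/c['fy']*d,-d],-1)
    return p@rot(c['attitude']).T+np.array(c['xyz'])
def px_at_z(n,u,v,z):
    c=cal(n); r=rot(c['attitude'])@np.array([(u-c['cx'])/c['fx'],-(v-c['cy'])/c['fy'],-1]); o=np.array(c['xyz'])
    return o+r*(z-o[2])/r[2]
def proj(n,P):
    c=cal(n); q=(np.atleast_2d(P)-np.array(c['xyz']))@rot(c['attitude'])
    return np.stack([c['cx']+c['fx']*q[:,0]/-q[:,2],c['cy']+c['fy']*q[:,1]/q[:,2]],-1)
def st():
    s=telemetry.read_state(); print({k:np.round(v,3).tolist() for k,v in s.items()})
E
python3 - <<'E'
from h import *
st()
for n in('scene','top'):
    print(get_calibration(n)); i,d=get_image(n); save(n+'0.png',i); np.savez('pics/'+n+'0.npz',i=i,d=d)
E
```

```text
{'clock': 0.0, 'qpos': [1.21, 0.629, 0.038, 1.518, -0.027, 0.996, -0.02], 'qd': [-0.002, 0.001, -0.001, -0.002, -0.0, -0.002, -0.0], 'tau': [-0.0, -56.34, 1.226, -19.345, 0.011, 0.01, 0.0], 'eef_pos': [188.701, -621.384, 230.44], 'tool_rot': [3.142, 0.002, -1.276], 'force': [-0.146, -0.76, -0.243], 'torque': [-0.005, 0.082, -0.003], 'width': 85.507}
{'fx': 538.4562935845231, 'fy': 538.4562935845231, 'cx': 321.96378676143433, 'cy': 246.8127926496271, 'xyz': array([1287.94935612,  659.34719576,  818.65765168]), 'attitude': array([0.96585714, 0.0211361 , 2.24797943])}
{'fx': 543.0725964703007, 'fy': 543.0725964703007, 'cx': 315.4240016926976, 'cy': 237.92877358078482, 'xyz': array([ 450.10291378,   24.96537954, 1213.42473637]), 'attitude': array([ 0.07226939,  0.01173739, -1.5508227 ])}
```

View pics/scene0.png

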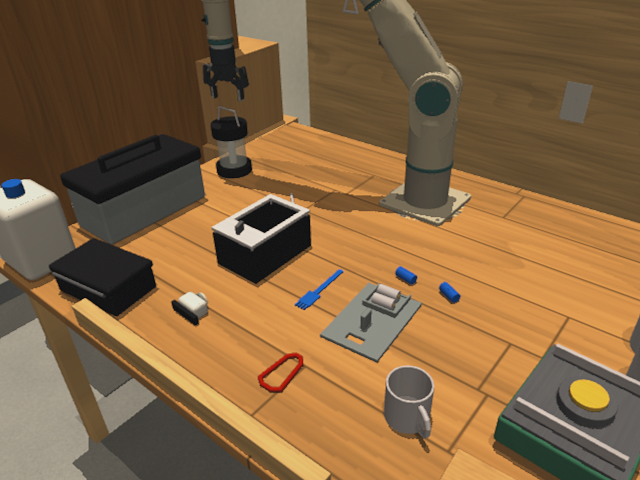

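View pics/top0.png

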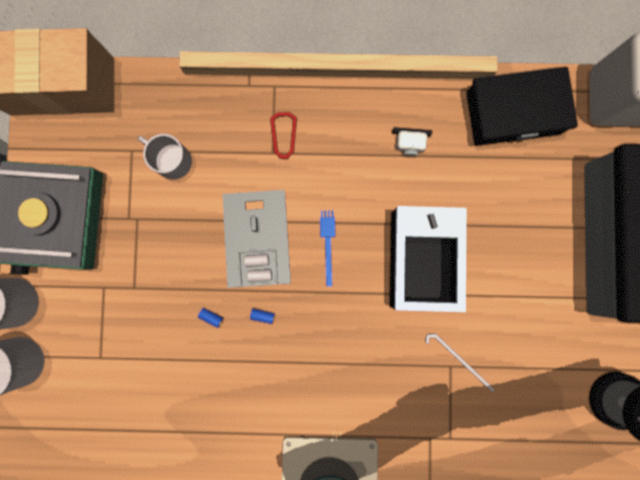

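```bash
python3 - <<'E'
from h import *
z=np.load('pics/top0.npz'); i,d=z['i'],z['d']
a=cv2.resize(i[180:300,210:300],None,fx=5,fy=5,interpolation=cv2.INTER_CUBIC); b=cv2.resize(i[198:318,380:480],None,fx=5,fy=5,interpolation=cv2.INTER_CUBIC)[:, :]
save('a.png',a[:600]); save('b.png',b[:600])
P=cloud('top',d)
def rect(m,lab):
    pts=P[m][:,:2].astype(np.float32); r=cv2.minAreaRect(pts); print(lab,len(pts),np.round(r[0],1),np.round(r[1],1),r[2], np.median(P[m][:,2]))
sub=np.zeros(d.shape,bool); sub[195:320,385:475]=1
Z=P[...,2]
m=sub&(Z>104)&(Z<117); rect(m,'frame')
m=sub&(Z>122)&(Z<145); rect(m,'stud'); 
q=P[m][:,:2]; print(q.mean(0)); w,v=np.linalg.eigh(np.cov(q.T)); print(np.degrees(np.arctan2(v[1,1],v[0,1])))
sub[:]=0; sub[180:300,215:298]=1
m=sub&(Z>4)&(Z<12.5); rect(m,'cover')
m=sub&(Z>38)&(Z<56); rect(m,'fin'); print(P[m].mean(0))
m=sub&(Z>24)&(Z<38); rect(m,'cells')
# table check
print(np.median(Z[300:340,300:380]))
E
```

```text
frame 3639 [ 493.8 -194.8] [140.9 210.3] 89.57636260986328 111.42812087286097
stud 87 [ 568.5 -195.1] [29.4 10.5] 16.33536148071289 133.43199489868243
[ 568.14238429 -194.36691803]
-161.70867638328937
cover 4733 [532.4 173.8] [266.7 183.8] 1.286041498184204 8.274596486867495
fin 94 [514.3 160. ] [131.8  41.3] 2.4168927669525146 47.577084703476885
[554.89068108 173.84602632  46.27652947]
cells 540 [507.7 168.9] [ 80.2 140.3] 83.3409652709961 31.838289883143375
0.6395838988996729
```

View pics/a.png

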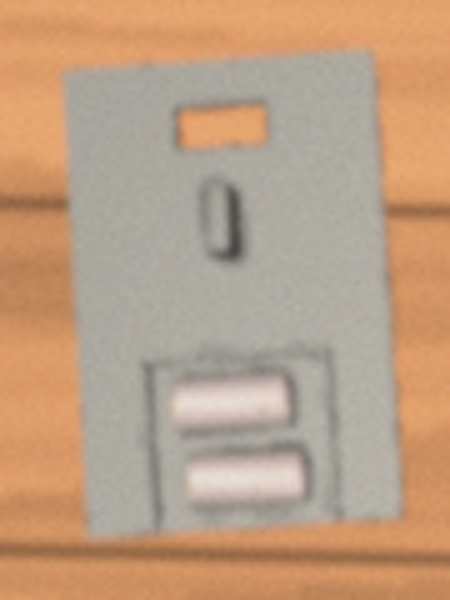

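View pics/b.png

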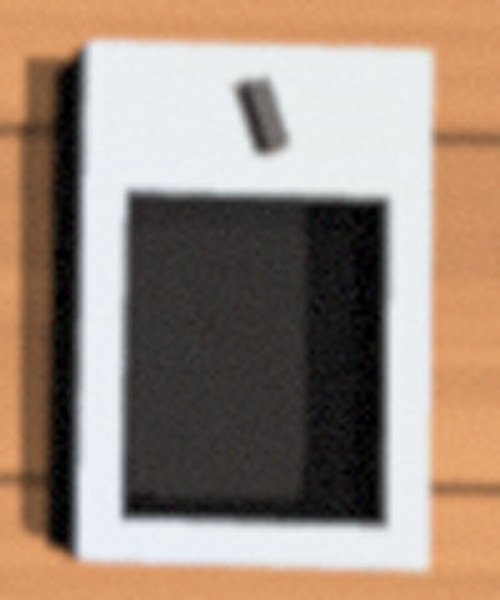

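```bash
python3 - <<'E'
from h import *
z=np.load('pics/top0.npz'); i,d=z['i'],z['d']
P=cloud('top',d);Z=P[...,2]
for U,V in [(66,73),(372,50),(400,517),(88,536)]:
    print(px_at_z('top',(U+.5)/5-.5+210,(V+.5)/5-.5+180,8).round(1))
C=np.mean([px_at_z('top',(U+.5)/5-.5+210,(V+.5)/5-.5+180,8) for U,V in [(66,73),(372,50),(400,517),(88,536)]],0);print('c',C)
S=[(176,106),(269,101),(269,145),(179,151)]
print('slot',np.mean([px_at_z('top',(U+.5)/5-.5+210,(V+.5)/5-.5+180,8) for U,V in S],0))
print('fin top px',[px_at_z('top',(U+.5)/5-.5+210,(V+.5)/5-.5+180,48).round(1) for U,V in[(213,180),(224,252)]])
sub=np.zeros(d.shape,bool); sub[180:300,215:298]=1
m=(sub&(Z>4)).astype(np.uint8); m=cv2.morphologyEx(m,cv2.MORPH_OPEN,np.ones((5,5)))
n,l,s,c=cv2.connectedComponentsWithStats(m); k=1+np.argmax(s[1:,4]); mm=(l==k)&(Z<14)
r=cv2.minAreaRect(P[mm][:,:2].astype(np.float32)); print(r)
f=sub&(Z>40)&(Z<56); f[:200]=0; f[240:]=0; f[:,:240]=0;f[:,270:]=0
q=P[f]; print(len(q),q.mean(0),cv2.minAreaRect(q[:,:2].astype(np.float32)))
# tall things between / heights, other camera frame check
z2=np.load('pics/scene0.npz'); P2=cloud('scene',z2['d'])
print('scene-cam frame proj', proj('scene',[[493.8+105,-194.8+70,111],[493.8+105,-194.8-70,111],[493.8-105,-194.8+70,111],[568.7,-195.1,133]]).round(1))
E
```

```text
[631.4 250.6   8. ]
[644.3 113.5   8. ]
[436.  96.   8.]
[424.8 234.1   8. ]
c [534.13419377 173.53802122   8.        ]
slot [608.91242713 179.26549981   8.        ]
fin top px [array([579.9, 177.9,  48. ]), array([548.8, 172.3,  48. ])]
((535.70703125, 173.65086364746094), (210.4854736328125, 140.42465209960938), 5.00305700302124)
80 [564.33096897 175.44721528  47.52125877] ((564.63037109375, 175.66409301757812), (30.37339973449707, 12.256160736083984), 6.998555660247803)
scene-cam frame proj [[251.2 246.9]
 [210.8 227.4]
 [309.2 209.8]
 [238.4 223.6]]
```

```bash
python3 - <<'E'
from h import *
z=np.load('pics/scene0.npz'); P=cloud('scene',z['d']).reshape(-1,3)
z=np.load('pics/top0.npz'); Q=cloud('top',z['d']).reshape(-1,3)
for n,A in(('s',P),('t',Q)):
  for t in np.linspace(0,1,9):
    c=np.array([189,-622])*(1-t)+t*np.array([568,-195])
    m=(np.abs(A[:,:2]-c).max(1)<90)
    print(n,c.round(), A[m][:,2].max().round() if m.any() else None)
E
```

```text
s [ 189. -622.] 539.0
s [ 236. -569.] 539.0
s [ 284. -515.] 539.0
s [ 331. -462.] 173.0
s [ 378. -408.] 6.0
s [ 426. -355.] 113.0
s [ 473. -302.] 117.0
s [ 521. -248.] 136.0
s [ 568. -195.] 136.0
t [ 189. -622.] 175.0
t [ 236. -569.] 175.0
t [ 284. -515.] 175.0
t [ 331. -462.] 171.0
t [ 378. -408.] 9.0
t [ 426. -355.] 106.0
t [ 473. -302.] 118.0
t [ 521. -248.] 138.0
t [ 568. -195.] 138.0
```

>>> arm_command --rot '[[0, 0, 0], [0, 0, 0], [0, 0, 0]]' --slide '[[0, 0, 30], [0, 0, 30], [0, 0, 30]]' --gripper '[85, 85, 85]'

```text
clock: 0.35
eef_pos: [186.8, -615.2, 313.1]
tool_rot: [3.141, 0.023, -1.276]
force: [0.2, -0.3, -0.5]
width: 85.3
```

>>> arm_command --rot '[[0, 0, 0], [0, 0, 0], [0, 0, 0], [0, 0, 0], [0, 0, 0]]' --slide '[[26, 29, 0], [26, 29, 0], [26, 29, 0], [26, 29, 0], [26, 29, 0]]' --gripper '[40, 40, 40, 40, 40]'

```text
clock: 0.77
eef_pos: [310.1, -476.2, 319.1]
tool_rot: [3.134, 0.007, -1.297]
force: [1.0, 0.3, -0.7]
width: 40.0
```

>>> arm_command --rot '[[0, 0, 0], [0, 0, 0], [0, 0, 0], [0, 0, 0], [0, 0, 0]]' --slide '[[26, 29, -5], [26, 29, -5], [26, 29, -5], [26, 29, -5], [26, 29, -5]]' --gripper '[40, 40, 40, 40, 40]'

```text
clock: 1.18
eef_pos: [444.2, -323.1, 293.6]
tool_rot: [3.134, 0.006, -1.299]
force: [1.2, -0.8, 0.2]
width: 40.3
```

>>> arm_command --rot '[[0, 0, 0.5], [0, 0, 0.5], [0, 0, 0.5], [0, 0, 0.5], [0, 0, 0]]' --slide '[[29, 29, -15], [29, 29, -20], [29, 29, -20], [29, 29, -20], [5, 6, -20]]' --gripper '[40, 40, 40, 40, 40]'

```text
clock: 1.6
eef_pos: [562.0, -201.3, 206.5]
tool_rot: [-3.14, 0.005, -1.253]
force: [1.4, 0.9, -0.1]
width: 40.2
```

>>> arm_command --rot '[[0, 0, 0]]' --slide '[[0, 0, 0]]' --gripper '[40]'

```text
clock: 1.68
eef_pos: [561.1, -197.3, 202.3]
tool_rot: [3.138, 0.011, -1.248]
force: [-1.4, -0.7, -0.6]
width: 39.9
```

>>> arm_command --rot '[[-0.6, -0.2, -1], [0, 0, 0], [0, 0, 0], [0, 0, 0]]' --slide '[[5, 1, -15], [2, 0.5, -20], [0, 0, -18], [0, 0, -5]]' --gripper '[40, 40, 40, 40]'

```text
clock: 2.02
eef_pos: [568.3, -197.1, 144.7]
tool_rot: [3.139, -0.003, -1.265]
force: [-0.2, 1.1, 1.0]
width: 39.7
```

```bash
python3 - <<'E'
from h import *
i,d=get_image('top'); save('t1.png',cv2.resize(i[150:310,350:510],None,fx=3.7,fy=3.7))
i,d=get_image('scene'); save('s1.png',cv2.resize(i[130:290,190:350],None,fx=3.7,fy=3.7))
st()
E
```

```text
{'clock': 2.117, 'qpos': [0.309, 0.66, -0.038, 1.738, 0.04, 0.743, -1.016], 'qd': [-0.002, -0.028, -0.003, -0.026, -0.001, 0.007, -0.002], 'tau': [-0.352, -53.076, 0.052, -15.293, 0.009, -0.121, -0.001], 'eef_pos': [569.085, -197.785, 146.228], 'tool_rot': [3.14, -0.004, -1.266], 'force': [0.224, 0.219, 0.219], 'torque': [-0.05, -0.061, 0.051], 'width': 40.084}
```

View pics/s1.png

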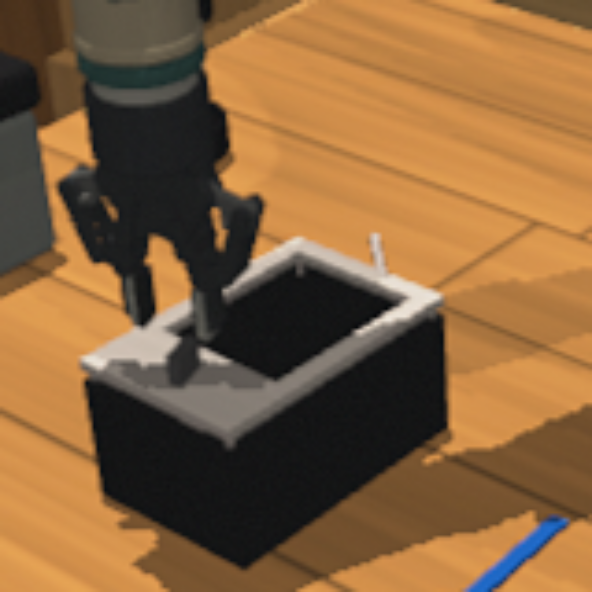

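View pics/t1.png

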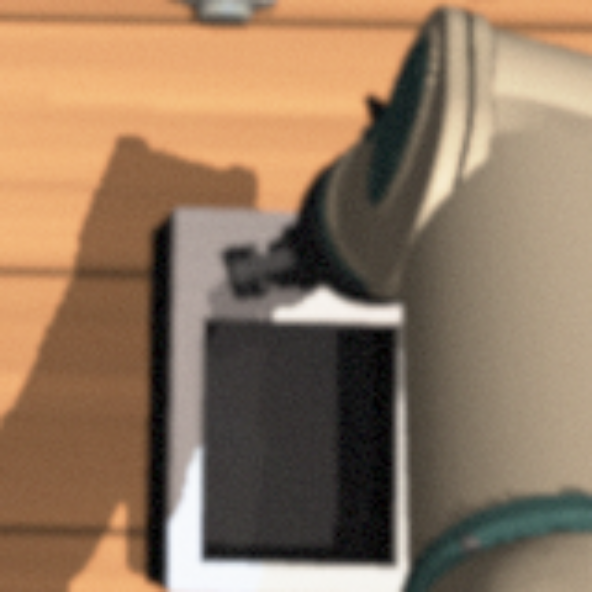

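>>> arm_command --rot '[[0, 0, 0], [0, 0, 0], [0, 0, 0]]' --slide '[[0, 2, -15], [0, 0, -12], [0, 0, -3]]' --gripper '[40, 40, 40]'

```text
clock: 2.37
eef_pos: [571.0, -199.5, 120.4]
tool_rot: [-3.137, -0.01, -1.27]
force: [0.2, 0.1, 0.2]
width: 39.9
```

>>> arm_command --rot '[[0, 0, 0], [0, 0, 0], [0, 0, 0], [0, 0, 0], [0, 0, 0]]' --slide '[[0, 0, 0], [0, 0, 0], [0, 0, 0], [0, 0, 0], [0, 0, 0]]' --gripper '[0, 0, 0, 0, 0]'

```text
clock: 2.78
eef_pos: [569.4, -195.3, 121.5]
tool_rot: [-3.139, -0.002, -1.269]
force: [1.2, 0.4, -7.0]
width: 8.2
```

>>> arm_command --rot '[[0, 0, 7], [0, 0, 7], [0, 0, 7], [0, 0, 7], [0, 0, 7]]' --slide '[[0, 0, 0], [0, 0, 0], [0, 0, 0], [0, 0, 0], [0, 0, 0]]' --gripper '[0, 0, 0, 0, 0]'

```text
clock: 3.2
eef_pos: [569.0, -194.6, 121.5]
tool_rot: [-3.139, -0.001, -0.643]
force: [1.0, 2.0, -6.2]
width: 8.4
```

>>> arm_command --rot '[[0, 0, 7], [0, 0, 7], [0, 0, 7], [0, 0, 7], [0, 0, 7]]' --slide '[[0, 0, 0], [0, 0, 0], [0, 0, 0], [0, 0, 0], [0, 0, 0]]' --gripper '[0, 0, 0, 0, 0]'

```text
clock: 3.62
eef_pos: [568.1, -194.3, 121.5]
tool_rot: [-3.138, 0.001, -0.018]
force: [-0.1, 1.9, -6.5]
width: 8.0
```

>>> arm_command --rot '[[0, 0, 1], [0, 0, 0]]' --slide '[[0, 0, 0], [0, 0, 0]]' --gripper '[0, 0]'

```text
clock: 3.78
eef_pos: [568.1, -194.3, 121.4]
tool_rot: [-3.137, 0.0, -0.0]
force: [0.7, 2.2, -4.6]
width: 8.0
```

>>> arm_command --rot '[[0, 0, 0], [0, 0, 0], [0, 0, 0], [0, 0, 0]]' --slide '[[0, 0, 0], [0, 0, 0], [0, 0, 0], [0, 0, 15]]' --gripper '[40, 40, 40, 40]'

```text
clock: 4.12
eef_pos: [567.1, -196.5, 136.3]
tool_rot: [-3.14, 0.003, -0.01]
force: [-1.0, 0.9, 0.0]
width: 40.1
```

>>> arm_command --rot '[[0, 0, 0], [0, 0, 0], [0, 0, -7], [0, 0, -7], [0, 0, -7]]' --slide '[[0, 0, 20], [0, 0, 35], [0, 0, 35], [0, 0, 35], [0, 0, 35]]' --gripper '[40, 40, 40, 40, 40]'

```text
clock: 4.53
eef_pos: [563.1, -197.1, 299.2]
tool_rot: [-3.139, 0.012, -0.391]
force: [1.1, -0.2, -1.0]
width: 40.0
```

>>> arm_command --rot '[[0, 0, -7], [0, 0, -7], [0, 0, -7], [0, 0, -7], [0, 0, -7]]' --slide '[[0, 0, 10], [0, 0, 0], [0, 0, 0], [0, 0, 0], [0, 0, 0]]' --gripper '[40, 40, 40, 40, 40]'

```text
clock: 4.95
eef_pos: [569.1, -199.5, 326.2]
tool_rot: [-3.13, -0.014, -1.015]
force: [-0.1, -0.2, -0.3]
width: 40.1
```

>>> arm_command --rot '[[0, 0, -7], [0, 0, -7], [0, 0, -7], [0, 0, -7], [0, 0, -6]]' --slide '[[0, 0, 0], [0, 0, 0], [0, 0, 0], [0, 0, 0], [0, 0, 0]]' --gripper '[40, 40, 40, 40, 40]'

```text
clock: 5.37
eef_pos: [569.7, -200.5, 331.2]
tool_rot: [-3.124, -0.019, -1.627]
force: [-0.4, -0.2, -0.4]
width: 40.0
```

```bash
python3 - <<'E'
from h import *
st()
E
```

```text
{'clock': 5.367, 'qpos': [0.321, 0.458, -0.059, 1.534, 0.046, 1.129, -1.378], 'qd': [-0.234, -0.013, 0.34, -0.014, -0.133, 0.012, -1.194], 'tau': [1.2, -49.145, -0.721, -21.167, 0.207, -0.11, 1.165], 'eef_pos': [569.742, -200.528, 331.233], 'tool_rot': [-3.124, -0.019, -1.627], 'force': [-0.385, -0.175, -0.355], 'torque': [0.039, -0.016, -0.065], 'width': 40.026}
```

>>> arm_command --rot '[[0, -7, 0], [0, -7, 0], [0, -7, 0], [0, -7, 0], [0, -7, 0]]' --slide '[[0, 0, -10], [0, 0, -20], [0, 0, -20], [0, 0, -20], [0, 0, -10]]' --gripper '[40, 40, 40, 40, 40]'

```text
clock: 5.78
eef_pos: [575.5, -190.6, 271.0]
tool_rot: [-2.677, 0.031, -1.617]
force: [-0.7, 2.0, -1.1]
width: 40.0
```

>>> arm_command --rot '[[0, -7, 0], [0, -7, 0], [0, -4, 0]]' --slide '[[0, 0, -10], [0, 0, -10], [0, 0, 0]]' --gripper '[40, 40, 40]'

```text
clock: 6.03
eef_pos: [583.7, -176.4, 272.1]
tool_rot: [-2.571, 0.071, -1.581]
force: [1.5, 0.2, 0.2]
width: 39.9
```

```bash
python3 - <<'E'
from h import *
st(); s=telemetry.read_state(); print(rot(s['tool_rot']))
E
```

```text
{'clock': 6.033, 'qpos': [0.512, 0.36, -0.154, 2.089, -0.853, 0.268, -0.438], 'qd': [0.283, -0.018, -0.244, 0.332, -2.089, -0.365, 2.178], 'tau': [-1.132, -38.836, -0.125, -17.431, 1.607, -0.45, -2.299], 'eef_pos': [583.701, -176.37, 272.116], 'tool_rot': [-2.571, 0.071, -1.581], 'force': [1.536, 0.152, 0.153], 'torque': [-0.005, 0.551, 0.055], 'width': 39.855}
[[-0.01054143 -0.84094838  0.54101266]
 [-0.9974076   0.04735775  0.05417862]
 [-0.07118257 -0.53903902 -0.83926753]]
```

```bash
cat >> h.py <<'E'
def goal(pos,yaw,tilt_axis=(0,0,0),lag=0):
    """yaw deg, tool down, then world rotvec tilt deg. prints needed rotvec & slide"""
    s=telemetry.read_state(); Rc=R.from_matrix(rot(s['tool_rot']))
    Rt=R.from_rotvec(np.radians(tilt_axis))*R.from_euler('z',yaw,degrees=True)*R.from_euler('x',180,degrees=True)
    rv=np.degrees((Rt*Rc.inv()).as_rotvec()); sl=np.array(pos)-np.array(s['eef_pos'])
    print('rot',rv.round(2),'n',np.linalg.norm(rv).round(2),'slide',sl.round(1),'norm',np.linalg.norm(sl).round(1))
    print('q',np.round(s['qpos'],3),'pos',np.round(s['eef_pos'],1),'F',np.round(s['force'],1),'t',round(s['clock'],2),'w',round(s['width'],1))
E
python3 - <<'E'
from h import *
goal([570,-195,330],-90)
goal([570,-195,330],0)
E
```

```text
rot [-3.8  32.72  1.75] n 32.99 slide [-13.7 -18.6  57.9] norm 62.3
q [ 0.512  0.36  -0.154  2.089 -0.853  0.268 -0.438] pos [ 583.7 -176.4  272.1] F [1.5 0.2 0.2] t 6.03 w 39.9
rot [-28.73  22.75  89.03] n 96.28 slide [-13.7 -18.6  57.9] norm 62.3
q [ 0.512  0.36  -0.154  2.089 -0.853  0.268 -0.438] pos [ 583.7 -176.4  272.1] F [1.5 0.2 0.2] t 6.03 w 39.9
```

>>> arm_command --rot '[[-1, 6.6, 0], [-1, 6.6, 0], [-1, 6.6, 0], [-1, 6.6, 0], [0, 6.6, 0]]' --slide '[[-2, -3, 10], [-2, -3, 12], [-2, -3, 12], [-2, -3, 12], [-2, -3, 12]]' --gripper '[40, 40, 40, 40, 40]'

```text
clock: 6.45
eef_pos: [564.3, -195.4, 324.0]
tool_rot: [-3.093, 0.008, -1.624]
force: [1.3, 0.9, -0.9]
width: 40.3
```

```bash
python3 - <<'E'
from h import *
goal([570,-195,330],-90)
goal([472,-304,260],0,(-50,0,0))
E
```

```text
rot [-0.36  2.81  3.08] n 4.18 slide [5.7 0.4 6. ] norm 8.3
q [ 0.031  0.464  0.413  1.596 -0.232  1.082 -1.118] pos [ 564.3 -195.4  324. ] F [ 1.3  0.9 -0.9] t 6.45 w 40.3
rot [-40.71  42.29  85.98] n 104.1 slide [ -92.3 -108.6  -64. ] norm 156.2
q [ 0.031  0.464  0.413  1.596 -0.232  1.082 -1.118] pos [ 564.3 -195.4  324. ] F [ 1.3  0.9 -0.9] t 6.45 w 40.3
```

>>> arm_command --rot '[[0, 0, 7], [0, 0, 7], [0, 0, 7], [0, 0, 7], [0, 0, 7]]' --slide '[[-9, -11, 0], [-9, -11, 0], [-9, -11, 0], [-9, -11, 0], [-9, -11, 0]]' --gripper '[40, 40, 40, 40, 40]'

```text
clock: 6.87
eef_pos: [529.9, -246.3, 330.7]
tool_rot: [-3.087, -0.001, -0.996]
force: [0.3, -0.4, 0.2]
width: 39.9
```

>>> arm_command --rot '[[0, 0, 7], [0, 0, 7], [0, 0, 7], [0, 0, 7], [0, 0, 7]]' --slide '[[-9, -11, 0], [-9, -11, 0], [-9, -11, 0], [-9, -11, 0], [-9, -11, 0]]' --gripper '[40, 40, 40, 40, 40]'

```text
clock: 7.28
eef_pos: [483.3, -304.2, 335.0]
tool_rot: [-3.087, -0.008, -0.372]
force: [-0.5, 0.2, 0.6]
width: 39.9
```

>>> arm_command --rot '[[0, 0, 7], [0, 0, 7], [0, 0, 7], [-7, 0, 0], [-7, 0, 0]]' --slide '[[0, 0, 0], [0, 0, 0], [0, 0, 0], [0, 0, -10], [0, 0, -10]]' --gripper '[40, 40, 40, 40, 40]'

```text
clock: 7.7
eef_pos: [478.3, -321.6, 320.9]
tool_rot: [2.939, -0.019, -0.008]
force: [-0.8, 0.9, -1.5]
width: 40.0
```

>>> arm_command --rot '[[-7, 0, 0], [-7, 0, 0], [-7, 0, 0], [-7, 0, 0], [-7, 0, 0]]' --slide '[[0, 0, -15], [0, 0, -15], [0, 0, -15], [0, 0, -10], [0, 0, 0]]' --gripper '[40, 40, 40, 40, 40]'

```text
clock: 8.12
eef_pos: [479.1, -325.4, 276.4]
tool_rot: [2.394, -0.039, -0.003]
force: [-0.8, -0.7, -1.6]
width: 39.9
```

```bash
python3 - <<'E'
from h import *
goal([472,-304,260],0,(-50,0,0))
goal([472,-304,260],0,(-0,0,0))
E
```

```text
rot [-7.16  2.24  0.01] n 7.5 slide [ -7.1  21.4 -16.4] norm 27.9
q [-0.219  0.502  0.496  2.049  0.897  0.648 -0.551] pos [ 479.1 -325.4  276.4] F [-0.8 -0.7 -1.6] t 8.12 w 39.9
rot [42.84  2.07  0.97] n 42.9 slide [ -7.1  21.4 -16.4] norm 27.9
q [-0.219  0.502  0.496  2.049  0.897  0.648 -0.551] pos [ 479.1 -325.4  276.4] F [-0.8 -0.7 -1.6] t 8.12 w 39.9
```

```bash
python3 - <<'E'
from h import *
i,d=get_image('scene'); save('s2.png',i)
save('s2c.png',cv2.resize(i[180:290,200:330],None,fx=5,fy=5))
E
```

```text
(no output)
```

View pics/s2.png

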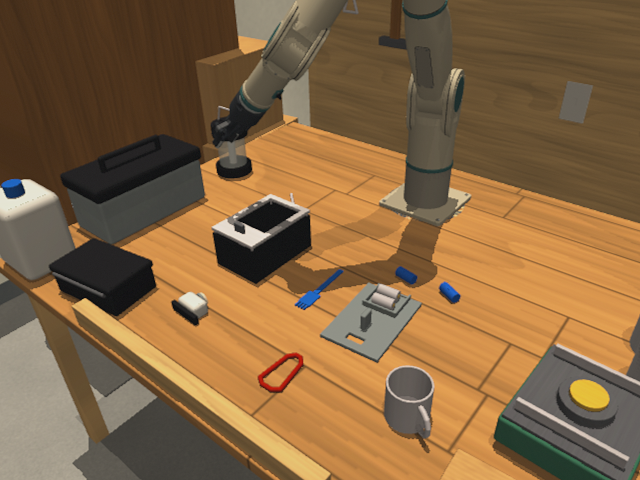

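View pics/s2c.png

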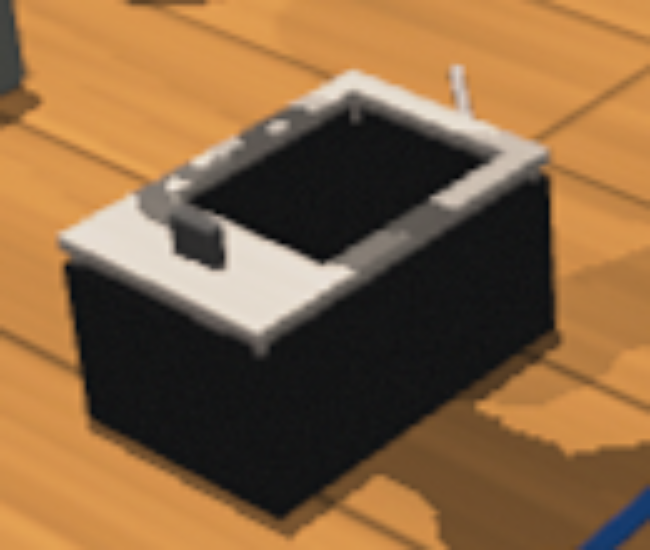

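>>> arm_command --rot '[[7, 0, 0], [7, 0, 0], [7, 0, 0], [7, 0, 0], [7, 0.5, 0]]' --slide '[[0, 0, 10], [0, 10, 10], [0, 15, 10], [5, 25, 10], [5, 30, 5]]' --gripper '[40, 40, 40, 40, 40]'

```text
clock: 8.58
eef_pos: [497.2, -223.1, 316.0]
tool_rot: [2.998, -0.031, 0.02]
force: [-0.2, -0.8, -1.1]
width: 40.0
```

>>> arm_command --rot '[[7, 0.5, 0], [0, 0.5, 7], [0, 0.5, 7], [0, 0, 7], [0, 0, 7]]' --slide '[[5, 35, 0], [5, 35, 0], [5, 35, 0], [5, 35, 0], [5, 35, 0]]' --gripper '[40, 40, 40, 40, 40]'

```text
clock: 9.0
eef_pos: [527.1, -55.7, 329.5]
tool_rot: [3.126, -0.035, 0.499]
force: [1.4, -0.2, -0.4]
width: 40.2
```

>>> arm_command --rot '[[0, 0, 7], [0, 0, 7], [0, 0, 7], [0, 0, 7], [0, 0, 7]]' --slide '[[5, 35, 0], [5, 35, 0], [5, 35, 0], [5, 35, 0], [5, 35, 0]]' --gripper '[40, 40, 40, 40, 40]'

```text
clock: 9.42
eef_pos: [554.8, 125.6, 338.5]
tool_rot: [3.121, -0.051, 1.125]
force: [0.3, -0.4, 0.2]
width: 39.8
```

```bash
python3 - <<'E'
from h import *
goal([564.9,176,60],95)
E
```

```text
rot [-2.69  1.72 30.55] n 30.71 slide [  10.1   50.4 -278.5] norm 283.2
q [-0.04   0.394 -0.315  1.637  0.111  1.08   0.745] pos [554.8 125.6 338.5] F [ 0.3 -0.4  0.2] t 9.42 w 39.8
```

The crop shows the wing parallel to the box's short edge (about pixel 170,205 to 225,265). The stud is therefore in line with the slot. Next I go to the fin.

>>> arm_command --rot '[[-0.7, 0.4, 7], [-0.7, 0.4, 7], [-0.7, 0.4, 7], [-0.6, 0.4, 7], [0, 0, 2.5]]' --slide '[[2, 12, -35], [2, 12, -37], [2, 12, -37], [2, 12, -37], [2, 3, -37]]' --gripper '[40, 40, 40, 40, 40]'

```text
clock: 9.83
eef_pos: [575.3, 192.7, 168.3]
tool_rot: [3.109, -0.029, 1.676]
force: [1.3, 0.3, 0.3]
width: 40.2
```

```bash
python3 - <<'E'
from h import *
goal([564.9,176,60],95)
E
```

```text
rot [-1.86  1.71 -1.  ] n 2.72 slide [ -10.4  -16.7 -108.3] norm 110.0
q [-0.109  0.648 -0.397  1.738  0.313  0.777  1.027] pos [575.3 192.7 168.3] F [1.3 0.3 0.3] t 9.83 w 40.2
```

>>> arm_command --rot '[[-1, 1, -1], [-0.5, 0.5, 0], [0, 0, 0], [0, 0, 0]]' --slide '[[-8, -16, -25], [0, 0, -25], [0, 0, -25], [0, 0, -15]]' --gripper '[40, 40, 40, 40]'

```text
clock: 10.17
eef_pos: [568.5, 175.9, 74.1]
tool_rot: [3.139, -0.011, 1.659]
force: [-0.4, -0.5, -0.6]
width: 39.8
```

```bash
python3 - <<'E'
from h import *
goal([564.9,176,60],95)
i,d=get_image('scene'); save('s3c.png',cv2.resize(i[230:390,300:460],None,fx=3.7,fy=3.7))
E
```

```text
rot [-0.64  0.12 -0.04] n 0.65 slide [ -3.6   0.1 -14.1] norm 14.5
q [-0.138  0.774 -0.327  1.8    0.378  0.623  0.973] pos [568.5 175.9  74.1] F [-0.4 -0.5 -0.6] t 10.17 w 39.8
```

View pics/s3c.png

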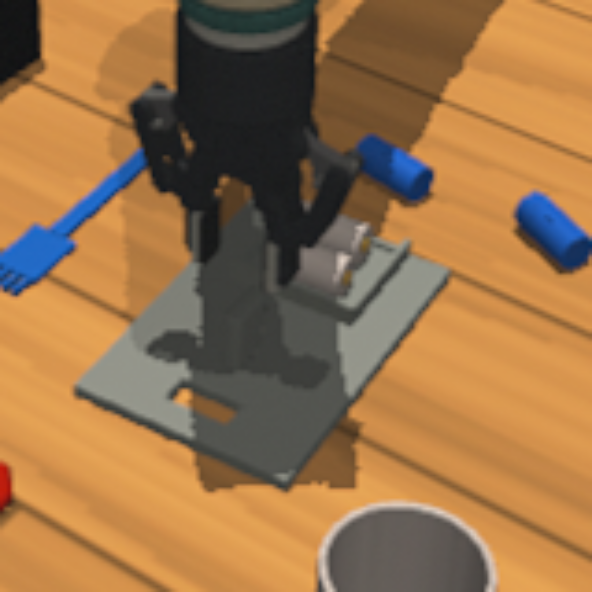

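>>> arm_command --rot '[[-0.6, 0, 0], [0, 0, 0], [0, 0, 0], [0, 0, 0], [0, 0, 0]]' --slide '[[-3, 0, -20], [0, 0, -20], [0, 0, -12], [0, 0, -4], [0, 0, 0]]' --gripper '[40, 40, 40, 40, 40]'

```text
clock: 10.63
eef_pos: [570.7, 174.5, 19.3]
tool_rot: [3.133, -0.004, 1.653]
force: [0.4, -0.2, 0.9]
width: 39.9
```

```bash
python3 - <<'E'
from h import *
goal([564.9,176,12],95)
E
```

```text
rot [-0.27  0.45  0.3 ] n 0.6 slide [-5.8  1.5 -7.3] norm 9.4
q [-0.173  0.856 -0.273  1.816  0.421  0.518  0.929] pos [570.7 174.5  19.3] F [ 0.4 -0.2  0.9] t 10.63 w 39.9
```

>>> arm_command --rot '[[-0.3, 0.4, 0.3], [0, 0, 0], [0, 0, 0]]' --slide '[[-5.5, 1.5, -7], [0, 0, 0], [-1, 0, 0]]' --gripper '[40, 40, 40]'

```text
clock: 10.88
eef_pos: [566.4, 176.5, 14.9]
tool_rot: [3.136, -0.001, 1.657]
force: [0.2, -0.3, 0.6]
width: 40.3
```

```bash
python3 - <<'E'
from h import *
goal([564.9,176,12],95)
E
```

```text
rot [-0.07  0.3   0.06] n 0.31 slide [-1.5 -0.5 -2.9] norm 3.3
q [-0.183  0.86  -0.268  1.823  0.425  0.509  0.922] pos [566.4 176.5  14.9] F [ 0.2 -0.3  0.6] t 10.88 w 40.3
```

>>> arm_command --rot '[[0, 0, 0], [0, 0, 0], [0, 0, 0], [0, 0, 0], [0, 0, 0]]' --slide '[[-1.5, 0, -3], [0, 0, 0], [0, 0, 0], [0, 0, 0], [0, 0, 0]]' --gripper '[40, 0, 0, 0, 0]'

```text
clock: 11.3
eef_pos: [565.5, 176.9, 13.7]
tool_rot: [3.134, -0.001, 1.658]
force: [0.7, 0.2, -3.3]
width: 11.1
```

>>> arm_command --rot '[[0, 0, 0], [0, 0, 0]]' --slide '[[0, 0, 0], [0, 0, 0]]' --gripper '[0, 0]'

```text
clock: 11.47
eef_pos: [565.5, 177.0, 13.6]
tool_rot: [3.134, -0.001, 1.658]
force: [-0.1, -0.2, -0.2]
width: 11.1
```

```bash
python3 - <<'E'
from h import *
goal([564.9,176,12],95)
E
```

```text
rot [-0.11  0.44  0.01] n 0.46 slide [-0.6 -1.  -1.6] norm 2.0
q [-0.186  0.861 -0.265  1.828  0.428  0.501  0.918] pos [565.5 177.   13.6] F [-0.1 -0.2 -0.2] t 11.47 w 11.1
```

>>> arm_command --rot '[[0, 0, 0], [0, 0, 0], [0, 0, 0], [0, 0, 0], [0, 0, 0]]' --slide '[[0, 0, 5], [0, 0, 10], [0, 0, 12], [0, 0, 12], [0, 0, 5]]' --gripper '[0, 0, 0, 0, 0]'

```text
clock: 11.88
eef_pos: [563.2, 176.1, 59.0]
tool_rot: [3.139, -0.0, 1.658]
force: [0.6, 1.0, -5.3]
width: 11.3
```

```bash
python3 - <<'E'
from h import *
goal([564.9,176,12],95)
i,d=get_image('scene'); save('s4c.png',cv2.resize(i[210:370,300:460],None,fx=3.7,fy=3.7))
E
```

```text
rot [-0.02  0.15 -0.  ] n 0.15 slide [  1.7  -0.1 -47. ] norm 47.1
q [-0.16   0.791 -0.306  1.818  0.396  0.59   0.946] pos [563.2 176.1  59. ] F [ 0.6  1.  -5.3] t 11.88 w 11.3
```

View pics/s4c.png

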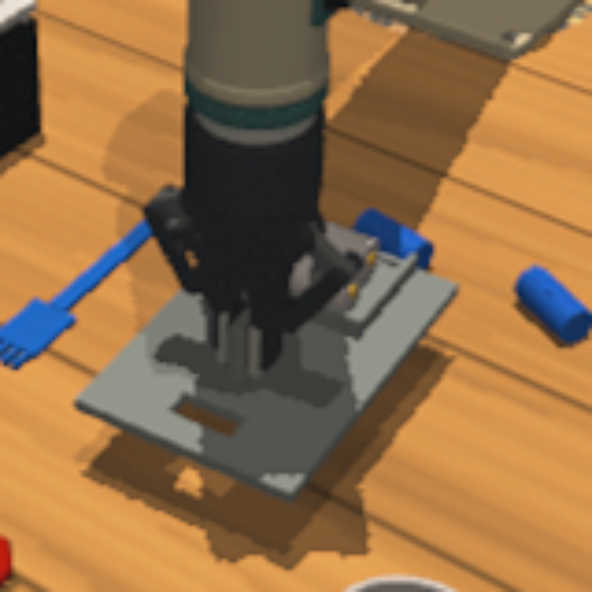

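>>> arm_command --rot '[[0, 0, 0], [0, 0, 0], [0, 0, 0], [0, 0, -2], [0, 0, -4]]' --slide '[[0, 0, 15], [0, 0, 28], [0, 0, 35], [0, -4, 35], [0, -8, 35]]' --gripper '[0, 0, 0, 0, 0]'

```text
clock: 12.35
eef_pos: [556.7, 163.2, 207.0]
tool_rot: [-3.13, 0.002, 1.555]
force: [1.3, -0.1, -4.9]
width: 11.2
```

>>> arm_command --rot '[[0, 0, -5], [0, 0, -5], [0, 0, -5], [0, 0, -5], [0, 0, -5]]' --slide '[[-2, -14, 30], [-3, -20, 20], [-4, -24, 10], [-5, -26, 0], [-5, -26, 0]]' --gripper '[0, 0, 0, 0, 0]'

```text
clock: 12.77
eef_pos: [539.9, 58.0, 281.4]
tool_rot: [3.137, -0.014, 1.109]
force: [0.9, -0.5, -5.4]
width: 11.2
```

```bash
python3 - <<'E'
from h import *
goal([472,-304,300],0)
i,d=get_image('scene'); save('s5.png',i)
E
```

```text
rot [ -0.2    0.86 -63.51] n 63.52 slide [ -67.9 -362.    18.6] norm 368.8
q [ 0.045  0.423 -0.286  1.758  0.132  0.967  0.818] pos [539.9  58.  281.4] F [ 0.9 -0.5 -5.4] t 12.77 w 11.2
```

View pics/s5.png

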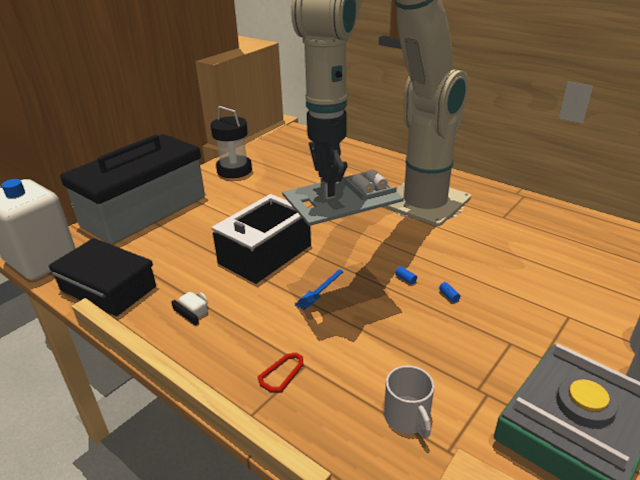

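>>> arm_command --rot '[[0, 0.2, -5], [0, 0.2, -5], [0, 0.2, -5], [0, 0.2, -5], [0, 0, -5]]' --slide '[[-5, -26, 1], [-5, -26, 1], [-5, -26, 1], [-5, -26, 1], [-5, -26, 0]]' --gripper '[0, 0, 0, 0, 0]'

```text
clock: 13.23
eef_pos: [510.1, -79.8, 287.0]
tool_rot: [-3.135, -0.002, 0.651]
force: [0.8, -0.7, -5.7]
width: 11.1
```

>>> arm_command --rot '[[0, 0, -5], [0, 0, -5], [0, 0, -5], [0, 0, -5], [0, 0, -5]]' --slide '[[-5, -26, 1], [-5, -26, 1], [-5, -26, 1], [-5, -26, 0], [-5, -22, 0]]' --gripper '[0, 0, 0, 0, 0]'

```text
clock: 13.65
eef_pos: [480.2, -211.1, 290.6]
tool_rot: [-3.135, 0.0, 0.196]
force: [0.1, -0.9, -4.9]
width: 11.2
```

```bash
python3 - <<'E'
from h import *
goal([472,-304,300],0)
E
```

```text
rot [ -0.4   -0.05 -11.25] n 11.26 slide [ -8.2 -92.9   9.4] norm 93.7
q [ 0.367  0.383 -0.004  1.783 -0.006  0.979  0.563] pos [ 480.2 -211.1  290.6] F [ 0.1 -0.9 -4.9] t 13.65 w 11.2
```

>>> arm_command --rot '[[0, 0, -4], [0, 0, -4], [0, 0, -2], [0, 0, -1], [0, 0, 0]]' --slide '[[-3, -20, 0], [-2, -20, 0], [-1, -18, 0], [0, -14, 0], [0, -8, 0]]' --gripper '[0, 0, 0, 0, 0]'

```text
clock: 14.07
eef_pos: [471.1, -299.2, 290.6]
tool_rot: [-3.135, 0.002, -0.014]
force: [0.3, 0.2, -4.4]
width: 11.2
```

```bash
python3 - <<'E'
from h import *
goal([472,-304,280],0)
i,d=get_image('scene'); save('s6.png',cv2.resize(i[120:300,150:390],None,fx=3.3,fy=3.3))
i,d=get_image('top'); save('t6.png',i)
E
```

```text
rot [-0.36 -0.12  0.8 ] n 0.89 slide [  0.9  -4.8 -10.6] norm 11.6
q [ 0.473  0.435  0.068  1.697 -0.039  1.015  0.54 ] pos [ 471.1 -299.2  290.6] F [ 0.3  0.2 -4.4] t 14.07 w 11.2
```

View pics/s6.png

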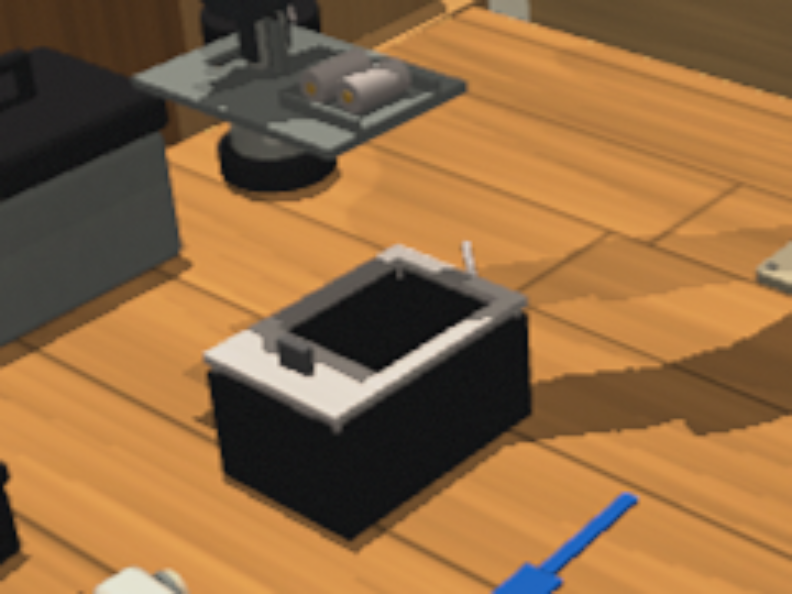

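View pics/t6.png

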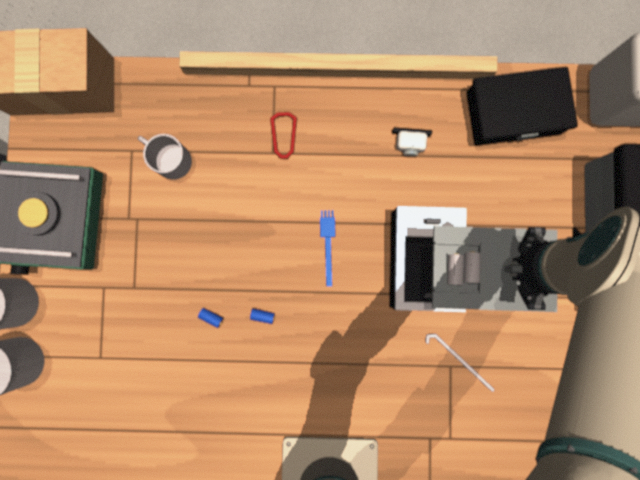

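>>> arm_command --rot '[[-4, 0, 0.4], [-6, 0, 0.4], [-6, 0, 0], [-6, 0, 0], [-5, 0, 0]]' --slide '[[0, -4, -3], [0, -5, -8], [0, -5, -10], [0, -5, -10], [0, -5, -8]]' --gripper '[0, 0, 0, 0, 0]'

```text
clock: 14.58
eef_pos: [475.2, -322.9, 252.9]
tool_rot: [2.666, -0.013, 0.003]
force: [-0.8, 0.0, -5.5]
width: 10.7
```

```bash
cat >> h.py <<'E'
def edge():
    s=telemetry.read_state(); M=rot(s['tool_rot']); p=np.array(s['eef_pos'])
    # tool x = cover ? tool yaw = h+90: tool x -> cover +y ; tool z = -cover z ; cover x = y x z
    cy=M[:,0]; cz=-M[:,2]; cx=np.cross(cy,cz)
    print('edge',(p-135*cx-5.6*cz).round(1),'tilt',np.degrees(np.arcsin(cx[2])).round(1),'roll',np.degrees(np.arcsin(cy[2])).round(1),'q',np.round(s['qpos'],2),'pos',p.round(1),'t',round(s['clock'],2))
E
python3 - <<'E'
from h import *
edge()
E
```

```text
edge [ 475.6 -205.5  186.2] tilt 27.2 roll 0.7 q [ 0.03  0.46  0.36  1.96  0.5   0.63 -0.05] pos [ 475.2 -322.9  252.9] t 14.58
```

>>> arm_command --rot '[[-3, 0.3, 0], [-3, 0.3, 0], [-2, 0, 0]]' --slide '[[-1, 1, -10], [-1, 1, -10], [-1, 0, -7]]' --gripper '[0, 0, 0]'

```text
clock: 14.83
eef_pos: [476.1, -311.3, 223.5]
tool_rot: [2.526, -0.004, 0.018]
force: [0.2, 0.7, -4.2]
width: 11.3
```

```bash
python3 - <<'E'
from h import *
edge()
i,d=get_image('scene'); save('s7.png',cv2.resize(i[120:300,150:390],None,fx=3.3,fy=3.3))
E
```

```text
edge [ 474.5 -204.3  141. ] tilt 35.3 roll 0.2 q [-0.19  0.56  0.52  2.06  0.69  0.52 -0.33] pos [ 476.1 -311.3  223.5] t 14.83
```

View pics/s7.png

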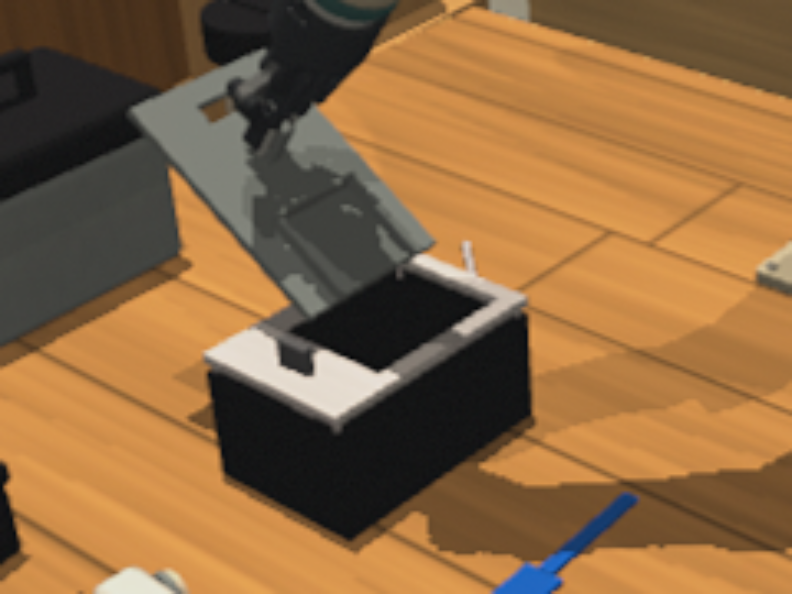

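```bash
python3 - <<'E'
from h import *
i,d=get_image('scene'); save('s8.png',i)
i,d=get_image('top'); save('t8.png',i); save('t8c.png',cv2.resize(i[190:330,370:490],None,fx=4.2,fy=4.2,interpolation=cv2.INTER_CUBIC))
E
```

```text
(no output)
```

View pics/s8.png

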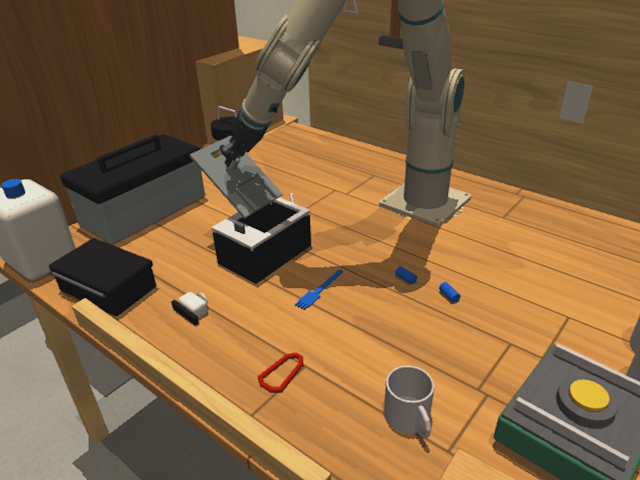

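View pics/t8.png

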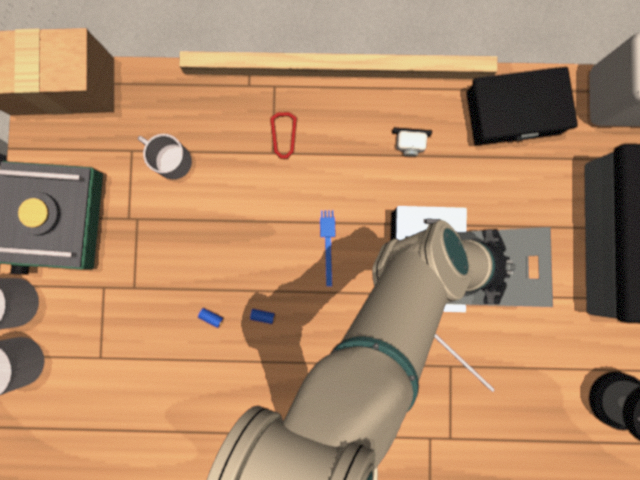

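View pics/t8c.png

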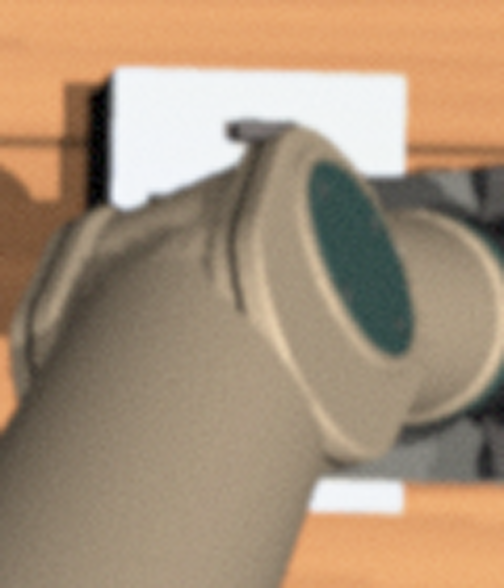

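>>> arm_command --rot '[[0, 0, 0], [4, 0, 0], [6, 0, 0], [6, 0, 0], [6, 0, 0]]' --slide '[[0, 0, 15], [0, 0, 20], [0, 0, 20], [0, 0, 20], [0, 0, 15]]' --gripper '[0, 0, 0, 0, 0]'

```text
clock: 15.4
eef_pos: [478.5, -300.0, 316.3]
tool_rot: [2.932, -0.009, 0.042]
force: [-0.6, -2.0, -5.2]
width: 11.5
```

>>> arm_command --rot '[[6, 0, 0], [5, 0, 0], [2, 0, 0], [0, 0, 0]]' --slide '[[0, -10, 0], [0, -20, 0], [0, -20, 0], [0, -10, 0]]' --gripper '[0, 0, 0, 0]'

```text
clock: 15.73
eef_pos: [480.5, -368.7, 334.6]
tool_rot: [-3.115, -0.053, 0.037]
force: [-0.6, -0.8, -3.1]
width: 11.6
```

```bash
python3 - <<'E'
from h import *
edge()
i,d=get_image('scene'); save('s9.png',cv2.resize(i[120:300,150:390],None,fx=3.3,fy=3.3))
i,d=get_image('top'); save('t9.png',cv2.resize(i[190:330,370:570],None,fx=4,fy=4,interpolation=cv2.INTER_CUBIC));np.savez('pics/t9.npz',i=i,d=d)
E
```

```text
edge [ 475.5 -233.7  332.6] tilt -1.5 roll 3.1 q [ 0.58  0.46  0.09  1.53 -0.1   1.13  0.74] pos [ 480.5 -368.7  334.6] t 15.73
```

View pics/s9.png

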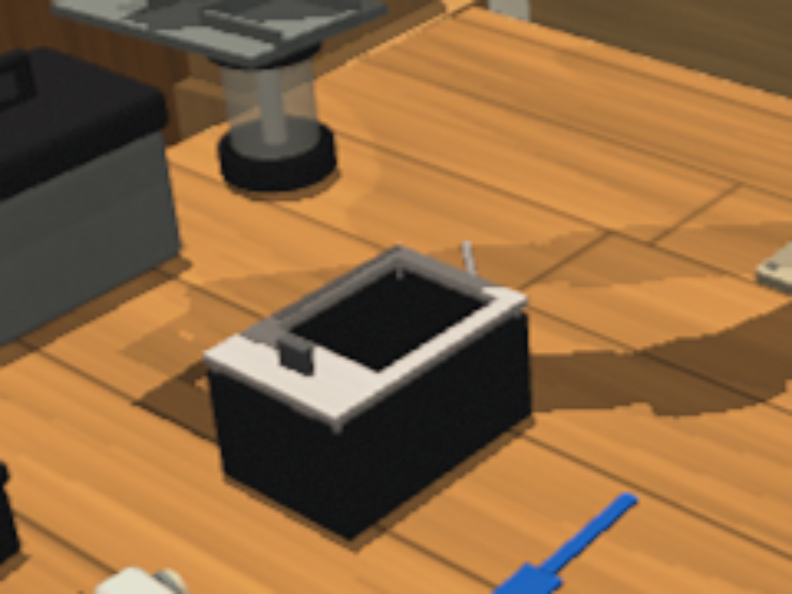

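View pics/t9.png

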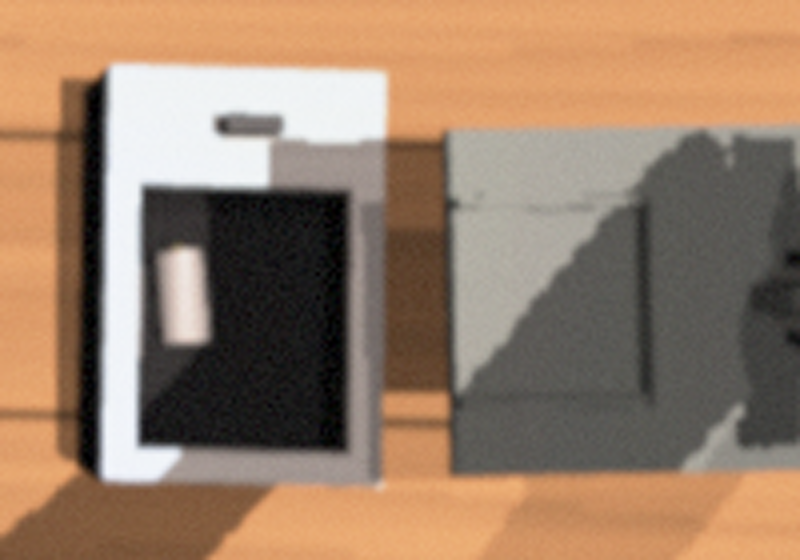

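```bash
python3 - <<'E'
from h import *
z=np.load('pics/t9.npz'); i,d=z['i'],z['d']
c=i[225:312,395:470].astype(float); c=np.clip(c*5,0,255).astype(np.uint8); a=cv2.resize(c,None,fx=6,fy=6)
P=cloud('top',d); Z=P[225:312,395:470,2]; b=cv2.resize(cv2.applyColorMap(np.clip((Z+5)*2,0,255).astype(np.uint8),cv2.COLORMAP_JET),None,fx=4,fy=4,interpolation=0)
save('t9b.png',a); save('t9d.png',b)
E
```

```text
(no output)
```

View pics/t9b.png

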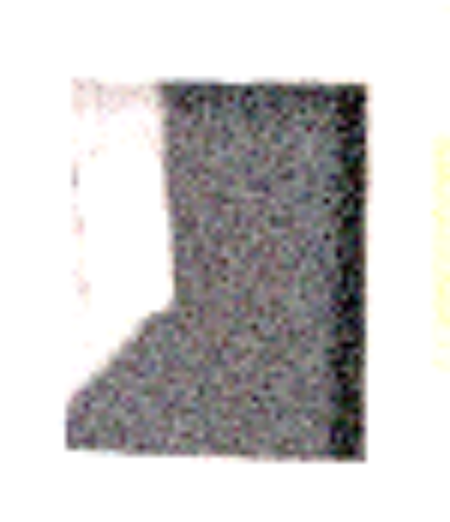

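View pics/t9d.png

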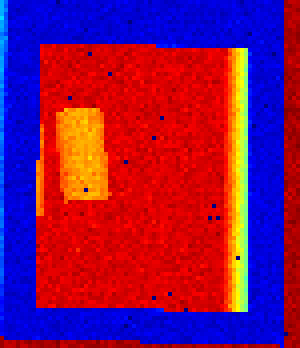

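```bash
python3 - <<'E'
from h import *
z=np.load('pics/t9.npz'); i,d=z['i'],z['d']
P=cloud('top',d)
for r in range(252,284,3): print(r,[ (int(P[r,c,2]),int(P[r,c,1])) for c in range(402,424,1)][:14], i[r,405])
E
```

```text
252 [(112, -136), (112, -138), (113, -140), (4, -158), (7, -160), (6, -162), (4, -165), (8, -167), (6, -169), (34, -167), (28, -170), (28, -172), (33, -173), (31, -176)] [124 126 130]
255 [(111, -136), (109, -138), (110, -140), (9, -158), (5, -161), (5, -163), (7, -165), (19, -165), (25, -166), (31, -167), (31, -170), (34, -171), (27, -175), (35, -175)] [129 131 133]
258 [(112, -136), (113, -138), (111, -140), (22, -156), (5, -161), (7, -163), (4, -165), (21, -165), (28, -166), (30, -168), (33, -169), (32, -172), (33, -173), (29, -176)] [152 145 146]
261 [(111, -136), (113, -138), (110, -140), (26, -155), (7, -160), (9, -162), (8, -165), (21, -165), (23, -167), (29, -168), (27, -170), (29, -172), (33, -174), (33, -176)] [150 143 143]
264 [(113, -136), (112, -138), (110, -140), (24, -156), (8, -160), (5, -163), (5, -165), (7, -167), (22, -167), (28, -168), (30, -170), (34, -171), (34, -173), (33, -176)] [149 145 144]
267 [(111, -136), (109, -139), (29, -153), (24, -156), (7, -160), (9, -162), (5, -165), (10, -167), (24, -166), (25, -169), (26, -171), (29, -172), (29, -174), (33, -176)
[... 222 characters left out ...]
2, -138), (28, -153), (22, -156), (4, -161), (5, -163), (8, -165), (6, -167), (4, -170), (26, -168), (26, -171), (34, -172), (32, -174), (30, -176)] [131 124 125]
276 [(113, -136), (113, -138), (28, -153), (19, -157), (8, -160), (9, -163), (5, -165), (5, -168), (7, -169), (8, -171), (10, -173), (6, -176), (10, -178), (7, -180)] [127 123 121]
279 [(108, -137), (110, -139), (9, -156), (7, -158), (5, -161), (13, -162), (3, -166), (3, -168), (6, -170), (11, -171), (6, -174), (10, -175), (10, -178), (8, -180)] [106 101 101]
282 [(111, -136), (109, -139), (4, -157), (5, -159), (5, -161), (4, -163), (10, -165), (8, -167), (7, -169), (10, -171), (6, -174), (4, -177), (7, -178), (8, -180)] [84 84 86]
```

>>> arm_command --rot '[[0, 0.7, 6], [0, 0.7, 6], [0, 0.7, 7], [0, 0.7, 7], [0, 0.3, 7]]' --slide '[[3, 13, 0], [3, 15, 0], [3, 15, -5], [3, 15, -5], [3, 15, -5]]' --gripper '[0, 0, 0, 0, 0]'

```text
clock: 16.25
eef_pos: [493.0, -291.7, 323.2]
tool_rot: [-3.106, -0.002, 0.625]
force: [-0.9, -0.9, -3.4]
width: 11.1
```

>>> arm_command --rot '[[0, 0, 7], [0, 0, 7], [0, 0, 7], [0, 0, 7], [0, 0, 7]]' --slide '[[3, 15, -8], [3, 15, -8], [4, 15, -8], [4, 15, -8], [4, 10, -8]]' --gripper '[0, 0, 0, 0, 0]'

```text
clock: 16.67
eef_pos: [512.4, -207.0, 286.7]
tool_rot: [-3.11, -0.007, 1.252]
force: [1.2, 0.2, -2.8]
width: 11.4
```

```bash
python3 - <<'E'
from h import *
goal([524,-195,220],89.6)
E
```

```text
rot [-0.68 -1.74 17.85] n 17.95 slide [ 11.6  12.  -66.7] norm 68.8
q [ 0.487  0.452 -0.223  1.687  0.103  1.047  1.483] pos [ 512.4 -207.   286.7] F [ 1.2  0.2 -2.8] t 16.67 w 11.4
```

>>> arm_command --rot '[[-0.3, -0.6, 6], [-0.3, -0.6, 6], [0, -0.4, 4], [0, 0, 1], [0, 0, 0]]' --slide '[[3, 3, -15], [3, 2, -18], [3, 2, -15], [2, 1, -8], [0, 0, 0]]' --gripper '[0, 0, 0, 0, 0]'

```text
clock: 17.08
eef_pos: [524.8, -183.9, 232.4]
tool_rot: [3.138, -0.006, 1.589]
force: [-0.8, -0.4, -4.0]
width: 10.8
```

```bash
python3 - <<'E'
from h import *
goal([524,-195,220],89.6)
i,d=get_image('scene'); save('s10.png',cv2.resize(i[100:300,130:370],None,fx=3.3,fy=3)); np.savez('pics/s10.npz',i=i,d=d)
i,d=get_image('top'); save('t10.png',cv2.resize(i[180:330,350:550],None,fx=4,fy=4,interpolation=cv2.INTER_CUBIC));np.savez('pics/t10.npz',i=i,d=d)
E
```

```text
rot [-0.37  0.19 -1.43] n 1.49 slide [ -0.8 -11.1 -12.4] norm 16.6
q [ 0.494  0.504 -0.303  1.777  0.178  0.886  1.702] pos [ 524.8 -183.9  232.4] F [-0.8 -0.4 -4. ] t 17.08 w 10.8
```

View pics/s10.png

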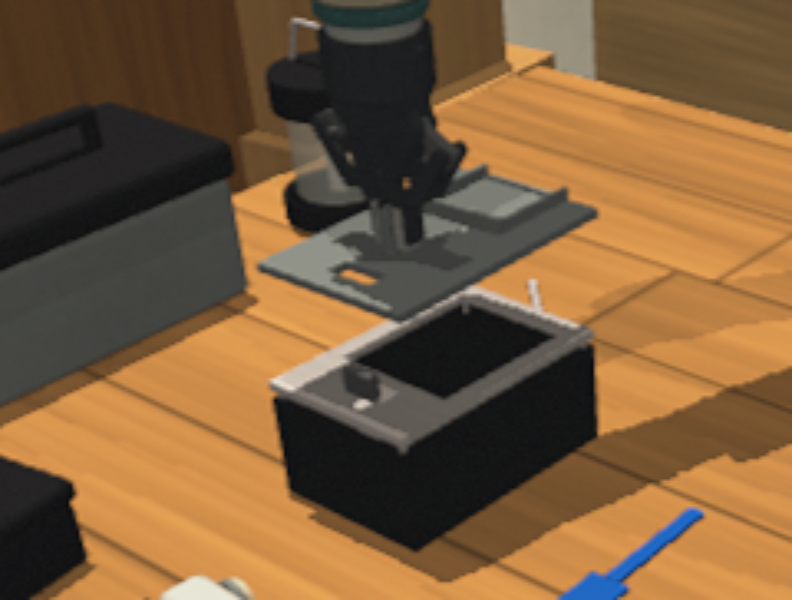

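View pics/t10.png

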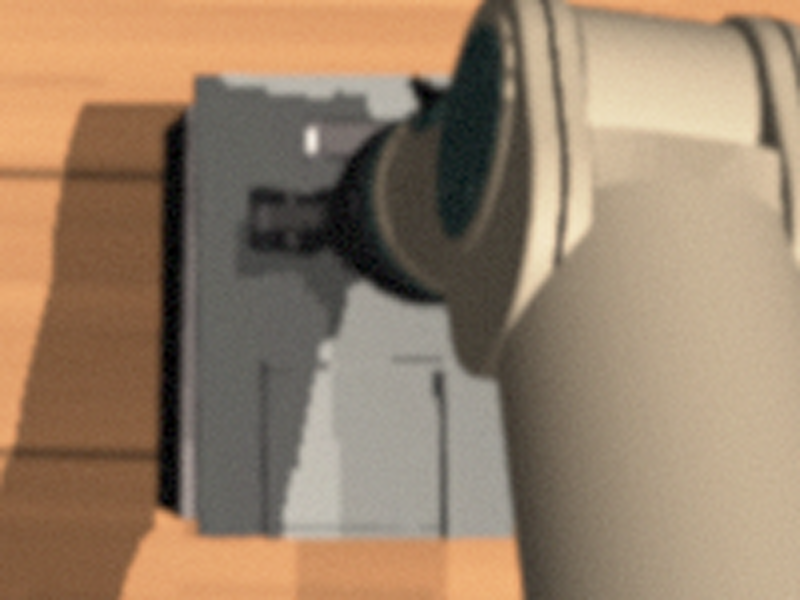

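```bash
python3 - <<'E'
from h import *
from scipy.optimize import least_squares
s=telemetry.read_state(); tcp=np.array(s['eef_pos'])
for n in('top','scene'):
    z=np.load(f'pics/{n[0]}10.npz'); P=cloud(n,z['d']).reshape(-1,3)
    m=(np.abs(P[:,0]-tcp[0]+30)<100)&(np.abs(P[:,1]-tcp[1])<66)&(np.abs(P[:,2]-(tcp[2]-5.6))<7)
    Q=P[m]; f=lambda p:(p[0]+p[1]*(Q[:,0]-tcp[0])+p[2]*(Q[:,1]-tcp[1])-Q[:,2])
    r=least_squares(f,[tcp[2],0,0],loss='soft_l1',f_scale=1.0).x
    print(n,m.sum(),'top z at tcp - tcpz',r[0]-tcp[2],'slopes deg',np.degrees(r[1:]))
for U,V in[(195,75),(197,534)]:
    print(px_at_z('top',(U+.5)/4-.5+350,(V+.5)/4-.5+180,tcp[2]-5.6).round(1))
# scene: crop offset 130,100 scale 3.3,3
for U,V in[(259,266),(400,318),(597,213)]:
    print(px_at_z('scene',(U+.5)/3.3-.5+130,(V+.5)/3-.5+100,tcp[2]-5.6).round(1))
z=np.load('pics/s10.npz')['d']
# predicted corners
c=tcp-[30.,0,0]; h=np.radians(1.03)
for dx,dy in((105,70),(-105,70),(105,-70)): print('pred',dx,dy,[round(tcp[0]+(dx-30)*np.cos(h)-dy*np.sin(h),1),round(tcp[1]+(dx-30)*np.sin(h)+dy*np.cos(h),1)])
E
```

```text
top 5066 top z at tcp - tcpz -5.597516956963261 slopes deg [-0.11481784  0.28516678]
scene 1716 top z at tcp - tcpz -5.7598826870498385 slopes deg [-0.3897367   0.32012413]
[ 596.5 -112.   228.2]
[ 388.5 -114.8  228.2]
[ 603.5 -244.4  228.2]
[ 600.6 -108.3  228.2]
[ 393.5 -111.4  228.2]
pred 105 70 [np.float64(599.1), np.float64(-113.7)]
pred -105 70 [np.float64(389.2), np.float64(-117.5)]
pred 105 -70 [np.float64(601.7), np.float64(-253.7)]
```

>>> arm_command --rot '[[-0.3, 0.2, -1], [0, 0, -0.4], [0, 0, 0], [0, 0, 0]]' --slide '[[0, -7, -20], [0, -4, -20], [0, 0, -18], [0, 0, -5]]' --gripper '[0, 0, 0, 0]'

```text
clock: 17.52
eef_pos: [529.8, -198.6, 176.1]
tool_rot: [3.127, 0.007, 1.554]
force: [-0.2, 0.8, -2.5]
width: 10.9
```

>>> arm_command --rot '[[0, 0, 0]]' --slide '[[0, 0, 0]]' --gripper '[0]'

```text
clock: 17.6
eef_pos: [529.7, -199.0, 176.1]
tool_rot: [3.128, 0.007, 1.553]
force: [0.1, -0.2, -3.3]
width: 11.2
```

```bash
python3 - <<'E'
from h import *
goal([524.8,-195,160],89.6)
E
```

```text
rot [0.4  0.78 0.64] n 1.08 slide [ -4.9   4.  -16.1] norm 17.3
q [ 0.482  0.58  -0.264  1.824  0.216  0.751  1.655] pos [ 529.7 -199.   176.1] F [ 0.1 -0.2 -3.3] t 17.6 w 11.2
```

>>> arm_command --rot '[[0.4, 0.8, 0.6], [0, 0, 0], [0, 0, 0]]' --slide '[[-4.5, 4, -10], [0, 0, 0], [0, 0, 0]]' --gripper '[0, 0, 0]'

```text
clock: 17.85
eef_pos: [526.6, -195.3, 168.4]
tool_rot: [3.139, 0.001, 1.563]
force: [0.2, -0.1, -4.1]
width: 10.9
```

```bash
python3 - <<'E'
from h import *
goal([524.8,-195,160],89.6)
i,d=get_image('scene'); save('s11.png',cv2.resize(i[170:290,190:330],None,fx=5,fy=5)); np.savez('pics/s11.npz',i=i,d=d)
i,d=get_image('top'); save('t11.png',cv2.resize(i[190:330,370:490],None,fx=4.2,fy=4.2,interpolation=cv2.INTER_CUBIC));np.savez('pics/t11.npz',i=i,d=d)
E
```

```text
rot [0.07 0.14 0.07] n 0.17 slide [-1.8  0.3 -8.4] norm 8.6
q [ 0.48   0.591 -0.266  1.83   0.219  0.746  1.658] pos [ 526.6 -195.3  168.4] F [ 0.2 -0.1 -4.1] t 17.85 w 10.9
```

View pics/s11.png

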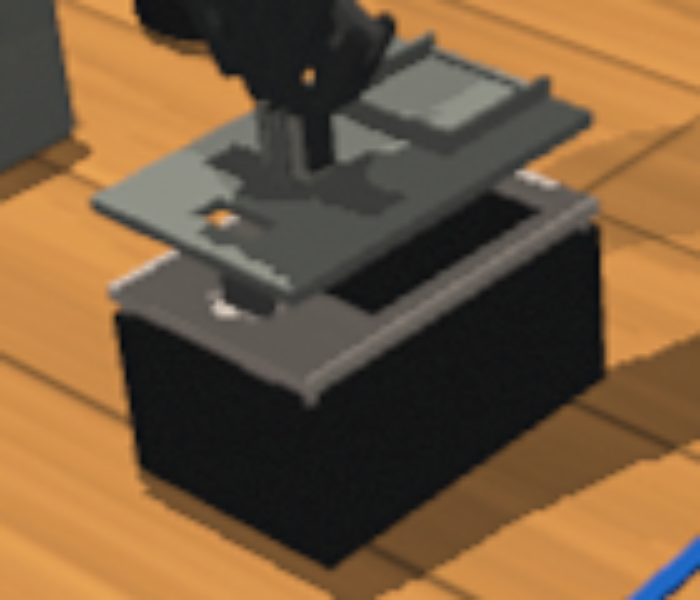

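View pics/t11.png

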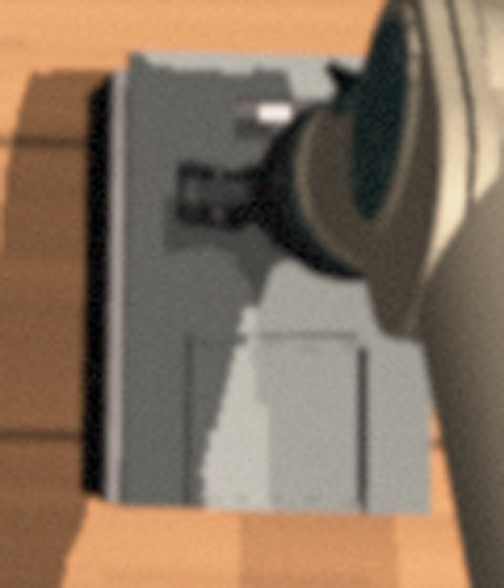

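```bash
python3 - <<'E'
from h import *
zc=162.8
f=lambda U,V,z:px_at_z('scene',(U+.5)/5-.5+190,(V+.5)/5-.5+170,z)[:2].round(1)
for n,a,b in(('front',(293,293),(311,387)),('left',(93,203),(110,292)),('right',(592,115),(597,203))):
    A=f(*a,zc);B=f(*b,111);print(n,A,B,A-B)
g=lambda U,V,z:px_at_z('top',(U+.5)/4.2-.5+370,(V+.5)/4.2-.5+190,z)[:2].round(1)
print('top',g(128,52,zc),g(122,502,zc),g(430,513,zc))
c=np.array([493.8,-194.8]);h=np.radians(-.42)
for dx,dy in((105,70),(-105,70),(-105,-70)): print((c+[dx*np.cos(h)-dy*np.sin(h),dx*np.sin(h)+dy*np.cos(h)]).round(1))
E
```

```text
front [ 600.2 -126. ] [ 598.3 -123.4] [ 1.9 -2.6]
left [ 601.3 -260.4] [ 599.5 -261. ] [1.8 0.6]
right [ 391.9 -123.9] [ 390.8 -123.9] [1.1 0. ]
top [ 599.1 -124.5] [ 392.  -123.6] [ 389.9 -263.7]
[ 599.3 -125.6]
[ 389.3 -124. ]
[ 388.3 -264. ]
```

>>> arm_command --rot '[[0, 0, 0], [0, 0, 0], [0, 0, 0]]' --slide '[[-1.5, 0.5, -8], [0, 0, -8], [0, 0, 0]]' --gripper '[0, 0, 0]'

```text
clock: 18.2
eef_pos: [525.7, -195.0, 152.4]
tool_rot: [3.136, 0.002, 1.562]
force: [-0.2, 0.5, -3.8]
width: 11.3
```

```bash
python3 - <<'E'
from h import *
goal([525,-195,140],89.6)
E
```

```text
rot [0.13 0.3  0.08] n 0.33 slide [ -0.7  -0.  -12.4] norm 12.4
q [ 0.474  0.61  -0.258  1.85   0.229  0.705  1.648] pos [ 525.7 -195.   152.4] F [-0.2  0.5 -3.8] t 18.2 w 11.3
```

>>> arm_command --rot '[[0.1, 0.3, 0], [0, 0, 0], [0, 0, 0], [0, 0, 0]]' --slide '[[-0.7, 0, -5], [0, 0, -5], [0, 0, -5], [0, 0, 0]]' --gripper '[0, 0, 0, 0]'

```text
clock: 18.53
eef_pos: [524.5, -194.9, 135.2]
tool_rot: [-3.14, -0.0, 1.562]
force: [-0.6, -0.3, -3.7]
width: 11.4
```

```bash
python3 - <<'E'
from h import *
goal([525,-195,128],89.6)
i,d=get_image('scene'); save('s12.png',cv2.resize(i[170:290,190:330],None,fx=5,fy=5))
E
```

```text
rot [-0.   -0.1   0.09] n 0.13 slide [ 0.5 -0.1 -7.2] norm 7.2
q [ 0.468  0.637 -0.25   1.859  0.238  0.677  1.641] pos [ 524.5 -194.9  135.2] F [-0.6 -0.3 -3.7] t 18.53 w 11.4
```

View pics/s12.png

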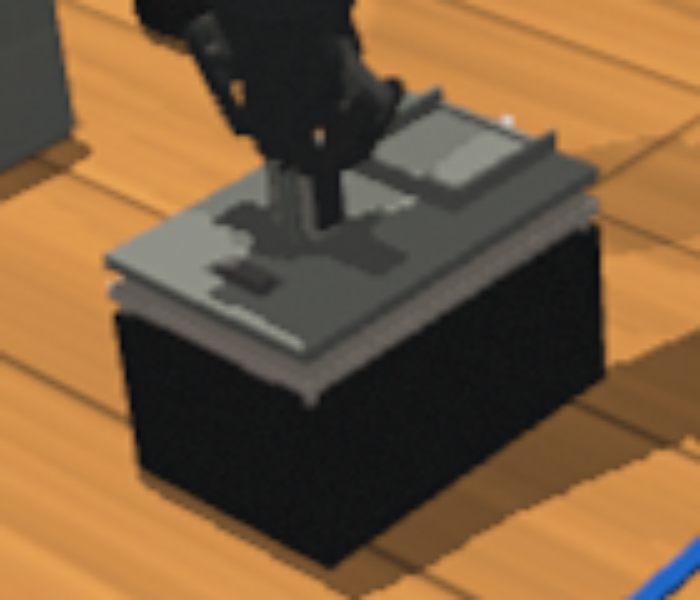

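>>> arm_command --rot '[[0, 0, 0], [0, 0, 0], [0, 0, 0], [0, 0, 0]]' --slide '[[0, 0, -4], [0, 0, -4], [0, 0, -4], [0, 0, 0]]' --gripper '[0, 0, 0, 0]'

```text
clock: 18.92
eef_pos: [525.7, -195.2, 123.3]
tool_rot: [3.141, 0.001, 1.562]
force: [-1.8, 0.8, 0.9]
width: 11.0
```

```bash
python3 - <<'E'
from h import *
goal([525,-195,116],89.6)
E
```

```text
rot [0.04 0.05 0.1 ] n 0.12 slide [-0.7  0.2 -7.3] norm 7.3
q [ 0.463  0.654 -0.243  1.867  0.246  0.649  1.634] pos [ 525.7 -195.2  123.3] F [-1.8  0.8  0.9] t 18.92 w 11.0
```

>>> arm_command --rot '[[0, 0, 0], [0, 0, 0], [0, 0, 0], [0, 0, 0]]' --slide '[[0, 0, -3], [0, 0, -3], [0, 0, -2], [0, 0, -2]]' --gripper '[0, 0, 0, 0]'

```text
clock: 19.25
eef_pos: [526.0, -195.3, 116.5]
tool_rot: [3.139, 0.002, 1.562]
force: [-5.7, 0.7, 17.6]
width: 11.4
```

>>> arm_command --rot '[[0, 0, 0], [0, 0, 0]]' --slide '[[-0.5, 0, -3], [-0.5, 0, -3]]' --gripper '[0, 0]'

```text
clock: 19.42
eef_pos: [526.1, -195.3, 116.4]
tool_rot: [3.136, 0.005, 1.561]
force: [-7.8, 2.7, 26.8]
width: 11.1
```

```bash
python3 - <<'E'
from h import *
goal([525,-195,116],89.6)
i,d=get_image('scene'); save('s13.png',cv2.resize(i[170:290,190:330],None,fx=5,fy=5))
z=d;P=cloud('scene',d).reshape(-1,3); 
m=(np.abs(P[:,0]-494)<95)&(np.abs(P[:,1]+195)<62)&(P[:,2]>100)&(P[:,2]<122); print(np.median(P[m][:,2]),m.sum())
i,d=get_image('top'); save('t13.png',cv2.resize(i[190:330,370:490],None,fx=4.2,fy=4.2,interpolation=cv2.INTER_CUBIC))
P=cloud('top',d).reshape(-1,3)
m=(np.abs(P[:,0]-494)<95)&(np.abs(P[:,1]+195)<62)&(P[:,2]>100)&(P[:,2]<122); print(np.median(P[m][:,2]),m.sum())
st()
E
```

```text
rot [0.27 0.32 0.14] n 0.44 slide [-1.1  0.3 -0.4] norm 1.2
q [ 0.457  0.662 -0.236  1.876  0.253  0.625  1.626] pos [ 526.1 -195.3  116.4] F [-7.8  2.7 26.8] t 19.42 w 11.1
112.35806253133393 1528
111.67656760298337 3679
{'clock': 19.517, 'qpos': [0.457, 0.662, -0.236, 1.876, 0.253, 0.625, 1.626], 'qd': [0.001, -0.001, -0.0, -0.001, -0.001, 0.001, 0.003], 'tau': [-0.447, -39.554, -1.537, -12.451, 0.506, -2.204, -0.084], 'eef_pos': [526.076, -195.364, 116.472], 'tool_rot': [3.136, 0.005, 1.561], 'force': [-6.514, 2.141, 24.556], 'torque': [0.907, 1.302, 0.037], 'width': 11.033}
```

View pics/s13.png

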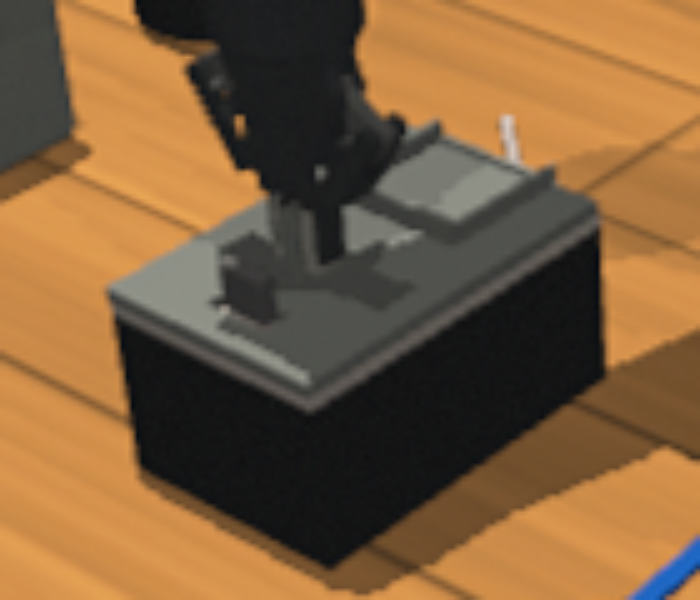

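View pics/t13.png

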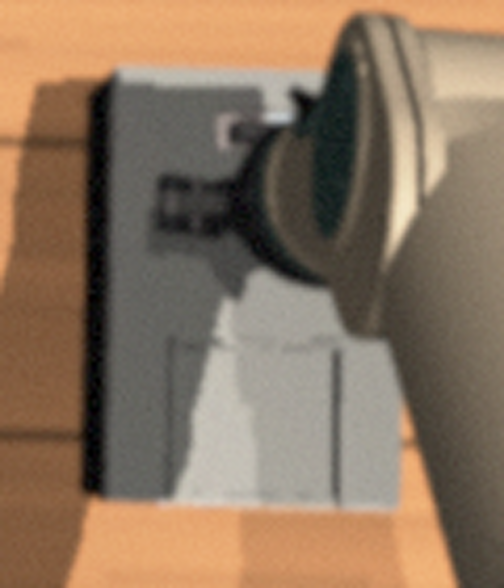

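```bash
python3 - <<'E'
from h import *
ctrl.finish_job(); st()
E
```

```text
the job is handed in; nothing more can be done
the job is handed in; nothing more can be done
```

The job is handed in at about 19.5 s of the 54 s. The cover sits on the box with the frame pressed fully down, and the arm is still holding it there.

- **Stud:** I turned it about 72° until its wing lay along the box's y axis. The gripper's heading was within 1° when I let go, and both cameras agreed.
- **Pour:** I gripped the cover by its fin. The first tilt direction ran into a wrist joint limit in an empty-handed trial, so I poured with the cover turned 90° to the box. The cells rolled out earlier than expected, before 35° of tilt. The top camera's depth image showed both on the box floor: one in plain view, the other only as a thin strip against the +y wall. None were seen anywhere else.
- **Placing and pressing:** The cover went over the stud without catching.
    - **Height:** The tool height puts the cover's underside at about 103 mm, and depth readings of its top face gave 112 mm, against 111 mm expected.
    - **Picture:** The scene camera shows the stud standing through the slot and the frame down against the walls.
    - **Force:** The wrist read about 25 N upward with the push held, about 4 N less than the true push because it also carries the cover's weight. The frame needs 16.5 N.

A sideways force of about 7 N remained in x, with the tool about 1 mm forward of where I aimed. That is inside the slot's 4 mm clearance, so I left it.

I did not deliberately touch the headlamp, carabiner, tent peg, spork, mug or blue look-alikes. They looked unmoved in the later pictures where they were in view, but I did not measure them again.

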